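# Pack a manifold order heavy-side-down and clip the case shut

### The job

Pack the order into the open transit case: first lay all the heavy metal manifold bodies flat on the case's floor, the same way up as they lie on the table, then lay all the white plastic pipe covers flat, boss up, on top of the manifolds, so that no metal ever weighs on plastic and no cover is down on the floor. Then shut the lid fully and only after that swing both clips up until they stand home against the case with their lips over the lid's edge. Leave the showroom fittings round about where they are.

Things in the scene. Friction and masses are not known exactly. Their poses are not given: they have to be found in the camera images.
- case: dark grey open transit case standing fixed on the table, 236 (x) x 190 (y) x 78 high (mm), walls and floor 4 thick, so the inside is 228 x 182 and its floor lies 4 above the origin. Origin: centre of the underside; z up. The lid is hinged along the top of its +y side; the two clips are on its -y side
- manifold_1: nickel-plated brass manifold body, a square bar 150 long x 42 wide x 42 high (mm), about 650 g, lying flat; hexagon ends; two threaded outlet bosses, 28 in diameter, stick 10 out of its +y side at x = +36 and -36, and the middle of both sides is plain and parallel (grip it there, 42 wide). Origin: centre of the underside; x along the bar, z up. Two or three of manifold_1 to 3 are present
- manifold_2: nickel-plated brass manifold body, a square bar 150 long x 42 wide x 42 high (mm), about 650 g, lying flat; hexagon ends; two threaded outlet bosses, 28 in diameter, stick 10 out of its +y side at x = +36 and -36, and the middle of both sides is plain and parallel (grip it there, 42 wide). Origin: centre of the underside; x along the bar, z up. Two or three of manifold_1 to 3 are present
- manifold_3: nickel-plated brass manifold body, a square bar 150 long x 42 wide x 42 high (mm), about 650 g, lying flat; hexagon ends; two threaded outlet bosses, 28 in diameter, stick 10 out of its +y side at x = +36 and -36, and the middle of both sides is plain and parallel (grip it there, 42 wide). Origin: centre of the underside; x along the bar, z up. Two or three of manifold_1 to 3 are present
- cover_1: white plastic double pipe cover, an oblong plate 112 x 46 x 8 thick (mm) with a square boss 32 x 32 in the middle rising to 24 above the underside (grip the boss), about 45 g. Origin: centre of the underside; x along the plate, z up, boss upward. Two or three of cover_1 to 3 are present
- cover_2: white plastic double pipe cover, an oblong plate 112 x 46 x 8 thick (mm) with a square boss 32 x 32 in the middle rising to 24 above the underside (grip the boss), about 45 g. Origin: centre of the underside; x along the plate, z up, boss upward. Two or three of cover_1 to 3 are present
- cover_3: white plastic double pipe cover, an oblong plate 112 x 46 x 8 thick (mm) with a square boss 32 x 32 in the middle rising to 24 above the underside (grip the boss), about 45 g. Origin: centre of the underside; x along the plate, z up, boss upward. Two or three of cover_1 to 3 are present
- lid (a joint): angle of the case's lid (rad): 0 = shut flat on the rim, grows as it opens up and over towards the case's +y; found open at 1.65 to 1.9; at most 2.0. A stiff hinge: it stays where it is put and takes about 2 to 5 N at its free edge to move, 0.4 Nm plus its weight (280 g). Panel 236 x 190 x 6 thick (mm), covering the whole case when shut; a tab 60 wide sticks out 13 beyond the middle of its free edge
- lid_edge (a point): middle of the lid's free edge, at mid thickness, 190 mm from the hinge line
- lid_hinge (a point): middle of the lid's hinge line, on the top of the case's +y side (78.5 mm above the table), at the lid's underside; the hinge line runs along the case's x
- clip_a (a joint): angle of the clip at case x = -70 mm (rad): 0 = upright against the case, lip over the lid's edge; grows as it leans out (to -y); found at 0.4 to 0.7, at most 0.8. Stays where it is put; push the upper half of its outer side towards the case with about 1 to 3 N, rising a little with its tip as it comes upright. Black plastic L, 44 wide, 47 from hinge to top, 4 thick; hinge 43 mm above the table, 6 mm outside the case's -y face
- clip_b (a joint): the same for the clip at case x = +70 mm
- clip_a_tip (a point): outer corner at the top of clip_a, 44 mm from its hinge
- clip_b_tip (a point): the same for clip_b
- elbow_stock: nickel elbow lying on its side, 64 mm legs, 48 high. Showroom stock, not part of the order: leave it where it is. Origin: underside, at the bend
- tail_stock: brass hose tail standing up, 34 mm in diameter, 61 high. Showroom stock, not part of the order: leave it where it is. Origin: underside, centre
- tail2_stock: smaller brass hose tail standing up, 31 mm in diameter, 55 high. Showroom stock, not part of the order: leave it where it is. Origin: underside, centre
- union_stock: nickel pipe union standing up, 54 mm across, 54 high. Showroom stock, not part of the order: leave it where it is. Origin: underside, centre
- socket_stock: nickel reducing socket standing up, 59 mm in diameter, 50 high. Showroom stock, not part of the order: leave it where it is. Origin: underside, centre
- bent_tube_stock: bent chrome connection tube lying flat, about 160 x 100 mm. Showroom stock, not part of the order: leave it where it is. Origin: underside, amid the L
Things that resemble listed ones, but are neither listed nor needed, are in the scene too. Leave any turquoise look-alike of the cover_1 alone.

How it is judged:
By the outcome, as a careful person would: the job done as asked, in the order asked, and still so for the second after the job is handed in, with the robot touching nothing.
Of manifold_1, manifold_2, manifold_3 only 2 to 3 are there at a start; the rules pass over those that are not, and their reading is None.
Of cover_1, cover_2, cover_3 only 2 to 3 are there at a start; the rules pass over those that are not, and their reading is None.
At some moment in a run one of manifold_1, manifold_2, manifold_3, cover_1, cover_2, cover_3 may be knocked a few centimetres aside while the robot is not near it.
It also fails if it takes over 210 s, if anything falls off the work surface, if the arm or the gripper's body presses on something with over 40 N, if the wrist force passes 120 N, or if a joint passes its speed limit or range.

### The arm

A 6-joint arm with a two-finger parallel gripper is mounted at the origin on the work surface. World frame = base frame: x ahead of the robot, y to its left, z up, the work surface at z = 0. Lengths are in m, angles in degrees, forces in N, time in s.
With the tool pointing down it reaches from about 0.35 to 0.875 m from the base axis. Payload 4.2 kg.
Tool frame: the origin (TCP) lies midway between the tips of the shut fingers; the grasp point (between the pads) lies 19 mm behind it; z points along the fingers, y is the line along which they close (so a half turn about z gives the same grasp; the last joint's range is limited). The gripper opens to 87 mm and grips with 3 to 60 N. Pads are 19 mm wide; open, the fingers measure 117 mm over their backs; the gripper's body (75 mm by 190 mm) begins 51 mm behind the grasp point.
Start: joints at [-50.902, 22.042, 0.453, 0, -68.411, -14.817], TCP at [0.257, -0.57, 0.223] pointing down, gripper open.
Joint ranges: [-179.83, 179.83], [-69.29, 118.12], [-61.27, 80.66], [-181.25, 117.63], [-171.15, -9.14], [-177.46, 177.46]. Speed limits (degrees/s): [159.86, 159.86, 180, 180, 180, 180].

### API

Orientations are given as [roll, pitch, yaw] about the fixed x, y, z axes, in that order (R = Rz(yaw) Ry(pitch) Rx(roll)).
In Python, from workcell import env gives the robot as it stands. The module is installed in compiled form; this text tells all that it offers. Calls block until the motion is done:
- env.goto(position, orientation): joint-space move of the TCP to a pose.
- env.move_straight(position, rotation=None, rate=0.15, force_limit=None): straight line of the TCP; rotation=None keeps the orientation; rate is the mean speed in m/s. With force_limit (N) it stops when the force on the tool has changed by that much, and returns True; else False.
- env.set_joints(angles): joint-space move.
- env.gripper_to(opening, grasp_force=None): opening from 0.0 (shut) to 1.0 (fully open); grasp_force is the grip in N (None keeps the last); returns when the fingers have stopped.
- env.dwell(seconds).
- env.inverse_kinematics(position, orientation): joint angles nearest the present ones, or None.
- env.read_state(): the state.
- env.grab_frame(name): name is "side" or "top"; returns a dict with "image" (480x640x3 uint8, blue, green, red), "fx", "fy", "cx", "cy" (pixels), "position" and "orientation" of the camera in the world. Camera axes: x right, y up, looking along -z (the intrinsics and any distortion apply to the point x, -y, -z); pixel columns grow to the right and rows downward; lengths in m; the calibration is good to about 2 mm. A picture is of the moment at which its call begins. There is no depth.
A pose or a line that the arm cannot do raises env.Unreachable and nothing moves.
- env.close_job(): hands the job in; it is judged then, once.
Trained networks look in a picture, given as the dict that the camera call returned (one of the last four; its "shot" number tells which), for a name from the list of things; names that differ only in an ending like _2 or _b are one class to them, and where a whole thing is asked for, a point or a joint stands for the part that bears it (a point fixed in the world has none). Each returns a list of dicts, best first, with "score" (0 to 1); they miss things now and then, are a little off and sometimes report something else, mostly with a low value. They report only what shows in the picture. A call takes as long as a camera call. They do not tell look-alikes from the thing itself.
- env.search_frame(picture, thing): "xyz" ([x, y, z] in m, in world coordinates, good to about 4 mm: the middle of the surface that is visible of it).
- env.trace(picture, thing): "mask" (480x640 bool, what is visible of it).
The state is a dict: "clock": time; "joint_positions": joint angles; "qvel": joint speeds; "joint_torque": joint torques, N m; "position": TCP position; "tool_rot": TCP orientation; "force": force on the tool from outside, world axes, zero at the start; "wrist_torque": the same for the moment, N m; "opening": opening from 0.0 (shut) to 1.0 (fully open); "finger_force": force on a finger pad.
Only numpy, scipy, OpenCV 4.12 (cv2) and the standard library are available. Lean on these libraries where they do the work, as an engineer would, in place of code of your own. Each camera call takes 0.05 s, during which the arm holds its last target. There are 200 camera calls.

## Working session

There is one attempt and no reset: what is moved stays moved. The work goes in short steps, each a Python script; the robot and the scene stay as the last script left them, time stands still between calls to the robot, and variables do not carry over. Pictures are saved under pics/ and viewed, at most 14 in all, crops included, and the job is handed in when it is done.

```bash
mkdir -p pics; cat > h.py <<'E'
import numpy as np, cv2
from scipy.spatial.transform import Rotation as R
from workcell import env
def cam(p): return np.array(p["position"]), R.from_euler('xyz',p["orientation"],degrees=True).as_matrix()
def pix(p,X):
    c,M=cam(p); q=(np.atleast_2d(X)-c)@M
    return np.c_[p["cx"]+p["fx"]*q[:,0]/-q[:,2], p["cy"]-p["fy"]*q[:,1]/-q[:,2]]
def ray(p,u,v,z):
    c,M=cam(p); d=M@np.array([(u-p["cx"])/p["fx"],-(v-p["cy"])/p["fy"],-1]); return c+d*(z-c[2])/d[2]
E
python3 - <<'E'
from h import *
for n in("top","side"):
    p=env.grab_frame(n); cv2.imwrite(f"pics/{n}0.png",p["image"])
    print(n,[ (k,p[k]) for k in p if k!="image"])
    for t in("manifold_1","cover_1","case","lid","lid_edge","lid_hinge","clip_a","clip_a_tip","elbow_stock","tail_stock","tail2_stock","union_stock","socket_stock","bent_tube_stock"):
        print(t,[(np.round(d["xyz"],3).tolist(),round(d["score"],2)) for d in env.search_frame(p,t)])
print(env.read_state())
E
```

```text
top [('fx', 454.9647439511844), ('fy', 454.9647439511844), ('cx', 322.3174333876456), ('cy', 245.68715522665522), ('position', array([ 0.25243422, -0.01931745,  1.3393062 ])), ('orientation', array([ 10.46293761,   1.29095961, -90.50259929])), ('shot', 1)]
manifold_1 [([0.603, -0.323, 0.043], 0.75), ([0.496, 0.319, 0.048], 0.72)]
cover_1 [([0.495, -0.32, 0.009], 0.85), ([0.238, 0.313, 0.009], 0.73), ([0.506, 0.138, 0.016], 0.72), ([0.624, 0.391, 0.011], 0.68), ([0.619, -0.164, 0.081], 0.62)]
case [([0.618, -0.159, 0.08], 0.7), ([0.551, -0.034, 0.007], 0.57)]
lid [([0.78, -0.157, 0.018], 0.18)]
lid_edge [([0.549, 0.062, 0.2], 0.64), ([0.473, -0.16, 0.084], 0.32)]
lid_hinge [([0.477, -0.157, 0.08], 0.71), ([0.546, 0.066, 0.201], 0.68)]
clip_a [([0.616, -0.164, 0.078], 0.66), ([0.475, -0.159, 0.081], 0.55)]
clip_a_tip [([0.475, -0.158, 0.083], 0.44)]
elbow_stock [([0.475, 0.494, 0.04], 0.56)]
tail_stock [([0.333, 0.186, 0.051], 0.68), ([0.395, 0.336, 0.012], 0.31)]
tail2_stock [([0.335, 0.187, 0.052], 0.74), ([0.757, 0.24, 0.036], 0.53)]
union_stock [([0.558, -0.489, 0.046], 0.54)]
sock
[... 1301 characters left out ...]
 0.68)]
{'clock': 1.5, 'joint_positions': array([-5.09011632e+01,  2.20418927e+01,  4.53814790e-01,  1.18960443e-03,
       -6.84081887e+01, -1.48173555e+01]), 'qvel': array([ 0.09251333,  0.04406784,  0.01721361, -0.05454655,  0.01307144,
       -0.07472134]), 'joint_torque': array([-2.07165340e-04, -3.90463650e+01,  1.87620878e+01,  4.22451049e+00,
        1.55401794e-02,  3.69479295e-06]), 'position': array([ 0.25704574, -0.56970254,  0.22255905]), 'tool_rot': array([-1.79996108e+02, -1.14625256e-04, -1.55718081e+02]), 'force': array([-0.74145734, -0.38141191,  0.39128498]), 'wrist_torque': array([ 0.04706292, -0.00115035, -0.01378207]), 'finger_force': 0.0, 'opening': 1.0010562123687408}
```

View pics/top0.png

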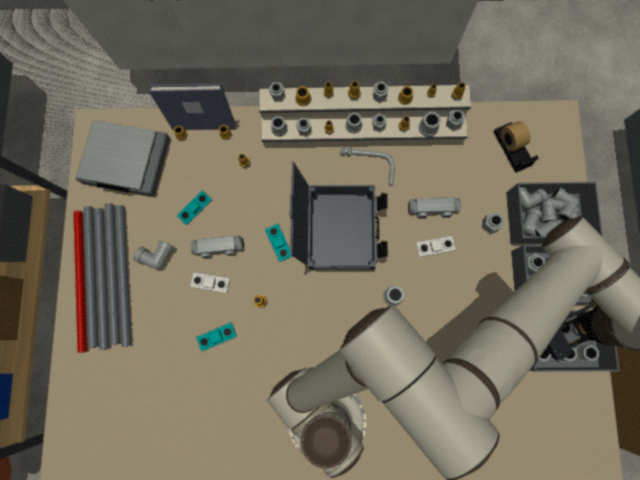

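View pics/side0.png

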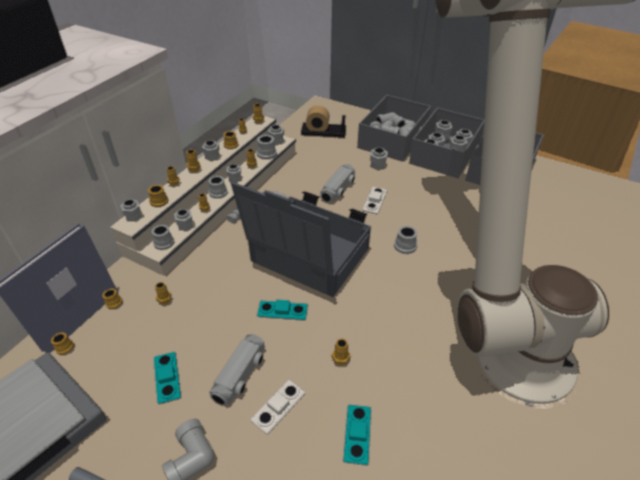

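```bash
cat >> h.py <<'E'
from scipy.optimize import minimize
def box(x0,x1,y0,y1,z0,z1): return np.array([[x,y,z] for x in(x0,x1) for y in(y0,y1) for z in(z0,z1)])/1000.
MAN=[box(-75,75,-21,21,0,42)]+[box(s*36-13,s*36+13,21,31,9,33) for s in(-1,1)]
COV=[box(-56,56,-23,23,0,8),box(-16,16,-16,16,0,24)]
def place(P,q,z=0.):
    c,s=np.cos(q[2]),np.sin(q[2]); return P@np.array([[c,s,0],[-s,c,0],[0,0,1]])+[q[0],q[1],z]
def sil(p,parts,q,z=0.,S=4):
    m=np.zeros((480*S,640*S),np.uint8)
    for P in parts:
        uv=pix(p,place(P,q,z)); cv2.fillConvexPoly(m,cv2.convexHull(np.round((uv+.5)*S).astype(np.int32)),1)
    return m
def fit(views,parts,x,y,z=0.,S=4):
    """views: list of (picture, mask). returns best (x,y,yaw), iou; tries several yaws"""
    M=[(p,cv2.resize(m.astype(np.uint8),None,fx=S,fy=S,interpolation=cv2.INTER_NEAREST)) for p,m in views]
    def cost(q):
        return -np.mean([ (lambda a:(a&m).sum()/max(1,(a|m).sum()))(sil(p,parts,q,z,S)) for p,m in M])
    qs=sorted([(cost((x,y,a)),a) for a in np.arange(-np.pi,np.pi,np.pi/12)])[:3]
    r=min((minimize(cost,(x,y,a),method="Nelder-Mead",options=dict(initial_simplex=np.array([(x,y,a),(x+.012,y,a),(x,y+.012,a),(x,y,a+.2)]),maxiter=70)) for _,a in qs),key=lambda r:r.fun)
    return r.x,-r.fun
def near(p,thing,x,y,z,maxd=.06):
    """mask of that class nearest to world point"""
    t=pix(p,[[x,y,z]])[0]; best=None
    for d in env.trace(p,thing):
        v,u=np.nonzero(d["mask"]); D=np.hypot(u.mean()-t[0],v.mean()-t[1])
        if D<25 and (best is None or D<best[0]): best=(D,d["mask"])
    return None if best is None else best[1]
def measure(thing,parts,x,y,pics):
    h=.03 if parts is MAN else .01
    V=[(p,m) for p in pics for m in [near(p,thing,x,y,h)] if m is not None]
    return (None,len(V)) if not V else (*fit(V,parts,x,y),len(V))
E
python3 - <<'E'
from h import *
pt,ps=env.grab_frame("top"),env.grab_frame("side")
for t,P,x,y in(("manifold_1",MAN,.60,-.315),("manifold_1",MAN,.49,.33),("cover_1",COV,.495,-.315),("cover_1",COV,.392,.345)):
    for V in([pt,ps],[pt],[ps]):
        r=measure(t,P,x,y,V); print(t,r[0] is not None and (np.round(r[0][:2],4),np.degrees(r[0][2]).round(1),round(r[1],2)),r[-1])
im=pt["image"]
a=cv2.resize(im[155:280,280:400],None,fx=4.6,fy=4.6,interpolation=cv2.INTER_CUBIC)[:575,:550]
b=np.vstack([cv2.resize(im[y:y+45,x:x+60],(240,180),interpolation=cv2.INTER_CUBIC) for x,y in((405,185),(187,225),(0,0))])
b[360:]=0; b=np.vstack([b,np.zeros((35,240,3),np.uint8)])
cv2.imwrite("pics/m1.png",np.hstack([a[:575],b]))
E
```

```text
manifold_1 (array([ 0.6124, -0.3254]), np.float64(91.1), np.float64(0.89)) 2
manifold_1 (array([ 0.6129, -0.3246]), np.float64(90.9), np.float64(0.91)) 1
manifold_1 (array([ 0.612 , -0.3259]), np.float64(92.2), np.float64(0.87)) 1
manifold_1 (array([0.5026, 0.3214]), np.float64(95.2), np.float64(0.9)) 2
manifold_1 (array([0.5033, 0.3214]), np.float64(93.3), np.float64(0.89)) 1
manifold_1 (array([0.5021, 0.3221]), np.float64(96.3), np.float64(0.91)) 1
cover_1 (array([ 0.4953, -0.3266]), np.float64(-80.5), np.float64(0.92)) 2
cover_1 (array([ 0.4955, -0.3266]), np.float64(-80.3), np.float64(0.94)) 1
cover_1 (array([ 0.4946, -0.3267]), np.float64(-79.9), np.float64(0.9)) 1
cover_1 (array([0.3947, 0.3439]), np.float64(-99.2), np.float64(0.93)) 2
cover_1 (array([0.3946, 0.3441]), np.float64(-99.2), np.float64(0.94)) 1
cover_1 (array([0.395, 0.343]), np.float64(-99.8), np.float64(0.92)) 1
```

View pics/m1.png

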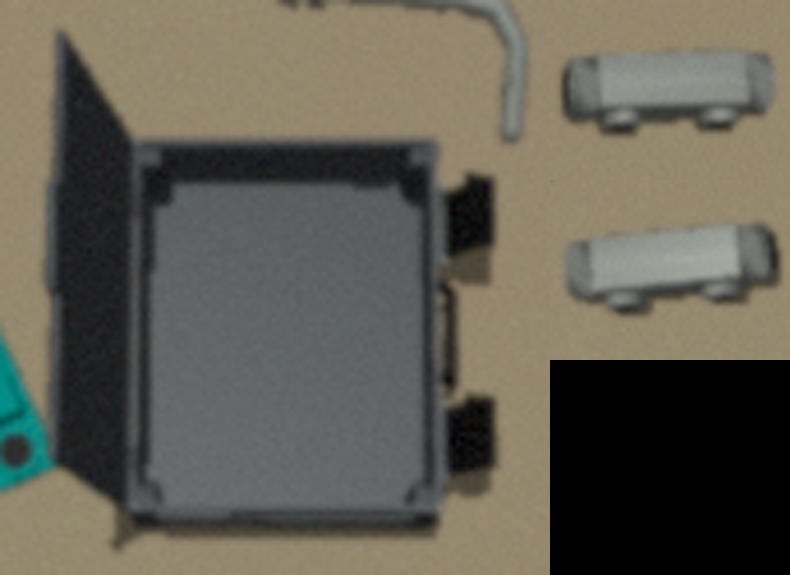

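```bash
python3 - <<'E'
from h import *
p=env.grab_frame("top")
c=[ray(p,280+x/4.6-.5,155+y/4.6-.5,.078) for x,y in((132,143),(438,143),(438,513),(132,513))]
c=np.array(c);print(c.round(4),c.mean(0).round(4), np.linalg.norm(np.diff(c,axis=0),axis=1))
for x,y,z in ((60,30,.26),(50,290,.268)): print(ray(p,280+x/4.6-.5,155+y/4.6-.5,z))
for x,y in ((492,180),(492,240),(495,400),(495,465)): print(ray(p,280+x/4.6-.5,155+y/4.6-.5,.08))
# look at gripper: side view pose
for x,y in((.6124,-.325),):
    for yaw in(0,180,90,-90):
        print(yaw,env.inverse_kinematics([x,y,.2],[180,0,yaw]))
E
```

```text
[[ 0.663   0.0464  0.078 ]
 [ 0.6599 -0.1456  0.078 ]
 [ 0.4261 -0.1386  0.078 ]
 [ 0.4283  0.0471  0.078 ]] [ 0.5443 -0.0477  0.078 ] [0.19195068 0.23388887 0.18574287]
[0.66844285 0.07589589 0.26      ]
[0.52097951 0.08002215 0.268     ]
[ 0.63466195 -0.17821492  0.08      ]
[ 0.59604174 -0.17688994  0.08      ]
[ 0.49502669 -0.17525289  0.08      ]
[ 0.45480923 -0.1738627   0.08      ]
0 [-14.62872531  29.56352491   9.38574974   0.         -69.82222483
 104.62872531]
180 [-14.62872531  29.56352491   9.38574974   0.         -69.82222483
 -75.37127469]
90 [ -14.62872531   29.56352491    9.38574974    0.          -69.82222483
 -165.37127469]
-90 [-14.62872531  29.56352491   9.38574974   0.         -69.82222483
  14.62872531]
```

```bash
cat >> h.py <<'E'
C=np.array([.544,-.048]); CY=np.radians(-1.1)
def case(x,y): # case mm -> world
    c,s=np.cos(CY),np.sin(CY); return C+np.array([c*x-s*y,s*x+c*y])/1000
def st(): 
    s=env.read_state(); print("t%.1f"%s["clock"],"pos",s["position"].round(4),"F",s["force"].round(1),"open%.3f"%s["opening"],"ff%.1f"%s["finger_force"]); return s
def yaw_tool(a): # deg, nearest to -90 modulo 180
    return (a+180)%180-180 if True else a
def pick(q,zt,opening,force,lift):
    o=[180,0,yaw_tool(np.degrees(q[2]))]
    env.gripper_to(opening)
    env.goto([q[0],q[1],max(zt+.1,.15)],o)
    env.move_straight([q[0],q[1],zt],rate=.12)
    env.gripper_to(0.,force); st()
    env.move_straight([q[0],q[1],lift],rate=.2); return o
E
python3 - <<'E'
from h import *
p=[env.grab_frame("top"),env.grab_frame("side")]
q,i,n=measure("manifold_1",MAN,.6124,-.3254,p); print(q,i,n)
pick(q,.014,.8,45,.22); st()
xy=case(55,0)
env.goto([*xy,.22],[180,0,-91.1])
p=env.grab_frame("side"); cv2.imwrite("pics/s2.png",p["image"])
st()
E
```

```text
[ 0.61260953 -0.32498369  1.6020448 ] 0.8883396303928464 2
t6.8 pos [ 0.6129 -0.325   0.0142] F [0.  0.1 0.4] open0.475 ff44.9
t8.0 pos [ 0.6114 -0.3243  0.2173] F [-0.5 -0.1 -8.5] open0.480 ff44.9
t9.1 pos [ 0.5993 -0.0503  0.2199] F [-0.2 -0.1 -8.6] open0.480 ff44.9
```

View pics/s2.png

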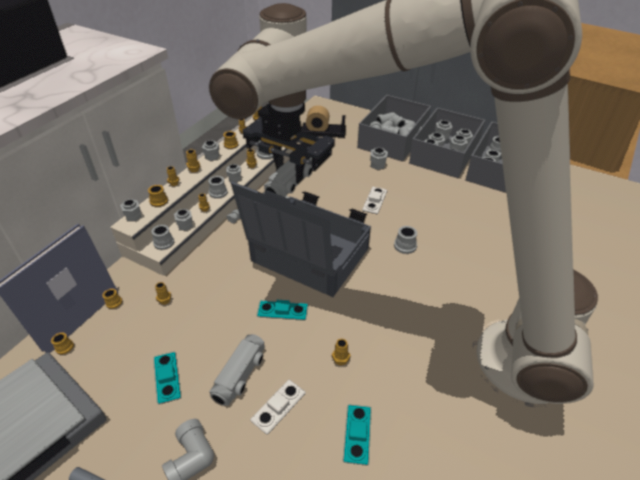

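```bash
cat >> h.py <<'E'
def put(xy,z,opening,up):
    env.move_straight([*xy,z+.03],rate=.15)
    print("touch",env.move_straight([*xy,z-.003],rate=.03,force_limit=6)); st()
    env.gripper_to(opening); env.move_straight([*xy,up],rate=.2)
E
python3 - <<'E'
from h import *
put(case(55,0),.018,.62,.25); st()
env.goto([.5,.15,.4],[180,0,-90])
p=[env.grab_frame("top"),env.grab_frame("side")]
for t,P,x,y in(("manifold_1",MAN,.5026,.3214),("cover_1",COV,.4953,-.3266),("cover_1",COV,.3947,.3439)):
    r=measure(t,P,x,y,p); print(t,r)
cv2.imwrite("pics/t3.png",p[0]["image"])
for t in("manifold_1","cover_1"): print([(d["xyz"].round(3) if hasattr(d["xyz"],"round") else d["xyz"]) for q in p for d in env.search_frame(q,t)])
E
```

```text
touch True
t11.3 pos [ 0.5987 -0.0491  0.0181] F [-1.  -0.5  7.3] open0.482 ff44.9
t13.2 pos [ 0.5982 -0.049   0.2486] F [-0.   1.  -0.4] open0.620 ff0.0
manifold_1 (array([0.50217738, 0.32094383, 1.65879583]), np.float64(0.7665368070136201), 2)
cover_1 (array([ 0.49430418, -0.32633462, -1.39736537]), np.float64(0.9313770064736278), 2)
cover_1 (array([ 0.39483232,  0.3421039 , -1.75078023]), np.float64(0.8691804041343923), 2)
[[0.5895, -0.0482, 0.0443], [0.4908, 0.3373, 0.0441]]
[[0.3952, 0.3273, 0.012], [0.6063, 0.3916, 0.007], [0.4923, -0.3227, 0.0096], [0.2649, 0.2689, 0.0073], [0.5056, 0.1391, 0.011], [0.3898, 0.3537, 0.0102], [0.5086, 0.1457, 0.0151], [0.2328, 0.3293, 0.015], [0.6143, 0.4026, 0.0098], [0.4873, 0.332, 0.0393]]
```

View pics/t3.png

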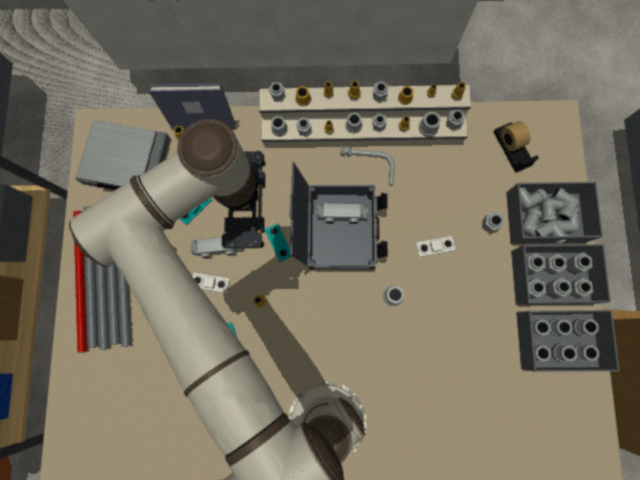

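```bash
python3 - <<'E'
from h import *
q=(.5026,.3214,1.66)
pick(q,.014,.8,45,.36); st()
xy=case(-50,0)
env.move_straight([*xy,.36],[180,0,-91.1],rate=.25)
env.move_straight([*xy,.12],rate=.2)
put(xy,.018,.62,.2); st()
env.goto([.42,-.28,.3],[180,0,-85])
p=[env.grab_frame("top"),env.grab_frame("side")]
for t,P,x,y in(("cover_1",COV,.4953,-.3266),("cover_1",COV,.3947,.3439)):
    print(t,measure(t,P,x,y,p))
for x in(55,-50):
    m=near(p[0],"manifold_1",*case(x,0),.03)
    if m is not None: print(x,case(x,0),fit([(p[0],m)],MAN,*case(x,0),z=.004))
cv2.imwrite("pics/t4.png",cv2.resize(p[0]["image"][140:300,270:450],None,fx=3.5,fy=3.5))
E
```

```text
t18.5 pos [0.5021 0.3213 0.0141] F [-2.6  0.3  3.6] open0.477 ff45.0
t20.4 pos [0.5022 0.3212 0.3586] F [-0.3 -0.3 -7. ] open0.484 ff45.0
touch True
t24.9 pos [ 0.4938 -0.0471  0.0181] F [-0.5  0.1  5.1] open0.483 ff45.0
t26.5 pos [ 0.4931 -0.0471  0.1988] F [0.5 0.6 0.3] open0.618 ff0.0
cover_1 (array([ 0.49584484, -0.32474711, -1.38298155]), np.float64(0.741710836154358), 2)
cover_1 (array([ 0.36932553,  0.30567022, -1.74661306]), np.float64(0.9407310177705978), 1)
55 [ 0.59898986 -0.04905586] (array([ 0.59957153, -0.04870206,  1.52895042]), np.float64(0.6523036128604575))
-50 [ 0.49400921 -0.04704013] (array([ 0.49461809, -0.04452638,  1.52785389]), np.float64(0.8229434659278316))
```

View pics/t4.png

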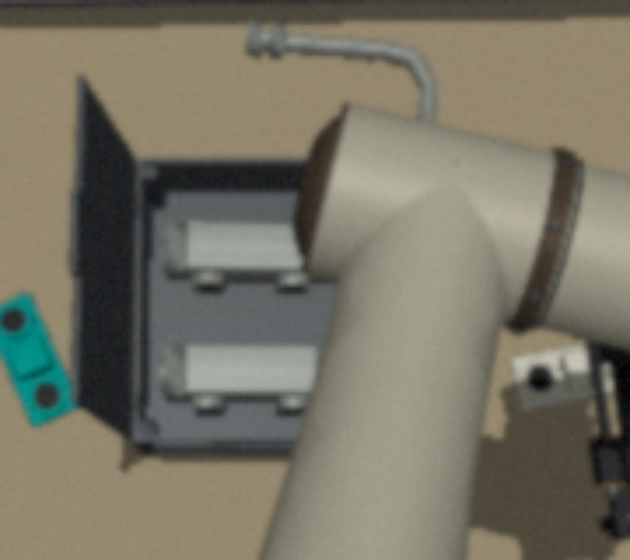

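```bash
python3 - <<'E'
from h import *
pick((.4952,-.3266,np.radians(-80.2)),.0115,.6,15,.2); st()
xy=case(55,0)
env.goto([*xy,.2],[180,0,-91.1])
put(xy,.0575,.5,.2); st()
env.move_straight([.5,-.1,.38],rate=.3)
env.goto([.4,.1,.4],[180,0,-90])
p=[env.grab_frame("top"),env.grab_frame("side")]
print(measure("cover_1",COV,.369,.306,p))
env.dwell(.05)
cv2.imwrite("pics/t5.png",np.hstack([cv2.resize(p[0]["image"][150:350,150:420],None,fx=1.45,fy=1.45),cv2.resize(p[1]["image"][150:350,150:420],None,fx=1.45,fy=1.45)]))
E
```

```text
t30.8 pos [ 0.4952 -0.3266  0.0118] F [-0.2  0.4  1.9] open0.364 ff15.0
t31.9 pos [ 0.4944 -0.3261  0.1984] F [-0.3  1.  -0.4] open0.367 ff15.0
touch True
t34.8 pos [ 0.5987 -0.0491  0.0577] F [-0.3 -0.3  4.3] open0.364 ff15.0
t36.3 pos [ 0.598  -0.049   0.1986] F [-0.9  0.6  0.1] open0.500 ff0.0
(array([ 0.36888556,  0.30623647, -1.73983795]), np.float64(0.8348985080268448), 2)
```

View pics/t5.png

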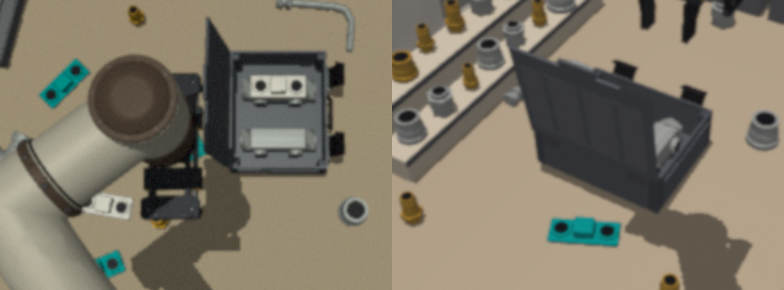

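```bash
python3 - <<'E'
from h import *
pick((.369,.306,np.radians(-99.8)),.0115,.6,15,.37); st()
xy=case(-50,0)
env.move_straight([*xy,.37],[180,0,-91.1],rate=.25)
env.move_straight([*xy,.12],rate=.2)
put(xy,.0575,.5,.2); st()
env.move_straight([.5,-.1,.38],rate=.3)
env.goto([.42,.22,.4],[180,0,-90]); env.gripper_to(0.)
p=[env.grab_frame("top"),env.grab_frame("side")]
for x in(55,-50):
    m=near(p[0],"cover_1",*case(x,0),.055)
    if m is not None: print(x,case(x,0),fit([(p[0],m)],COV,*case(x,0),z=.046))
m=[d for d in env.search_frame(p[1],"lid_edge")][:2]; print([(d["xyz"],d["score"]) for d in m]); st()
cv2.imwrite("pics/t6.png",np.hstack([cv2.resize(p[0]["image"][150:290,260:400],(400,400)),cv2.resize(p[1]["image"][160:300,230:370],(400,400))]))
E
```

```text
t41.8 pos [0.369  0.3061 0.0118] F [-0.4 -0.2  2.5] open0.366 ff15.0
t43.8 pos [0.3687 0.3057 0.369 ] F [ 0.6  0.1 -0.8] open0.364 ff15.0
touch True
t48.1 pos [ 0.4937 -0.0471  0.0576] F [-1.1  0.8  3.6] open0.367 ff15.0
t49.5 pos [ 0.4931 -0.0471  0.1988] F [-0.1  0.1 -0.2] open0.501 ff0.0
55 [ 0.59898986 -0.04905586] (array([ 0.59917427, -0.04945831, -1.61936099]), np.float64(0.9162213932856135))
-50 [ 0.49400921 -0.04704013] (array([ 0.49393756, -0.04813063, -1.59045368]), np.float64(0.9190192439191169))
[([0.5426, 0.0699, 0.1835], 0.56)]
t52.8 pos [0.42 0.22 0.4 ] F [-0.3 -0.  -0.2] open0.005 ff0.0
```

View pics/t6.png

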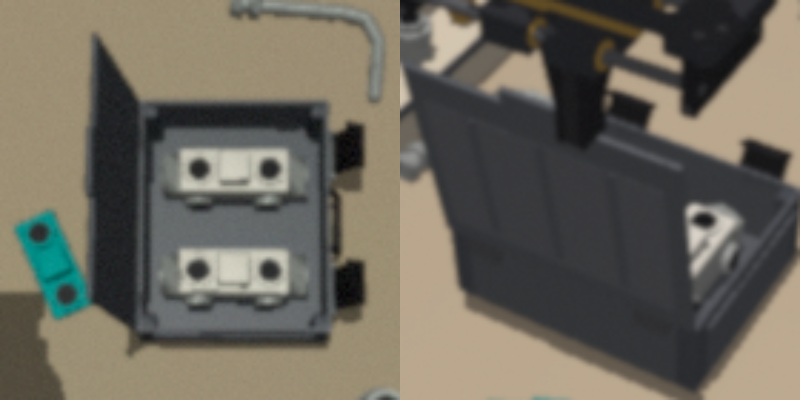

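```bash
cat > lid.py <<'E'
from h import *
r=.162
def tip(th): # case y(mm), z(m)
    y=95-1e3*r*np.cos(th)+6*np.sin(th)+10; z=.0785+r*np.sin(th)+.006*np.cos(th); return y,z
def go(y,z,rate,fl=None): 
    return env.move_straight([*case(0,y),z],rate=rate,force_limit=fl)
E
python3 - <<'E'
from lid import *
y,z=tip(np.pi/2)
env.goto([*case(0,190),.32],[180,0,-91.1]); go(190,z,.15); st()
for d in range(90,4,-8):
    y,z=tip(np.radians(d)); h=go(y,z,.08,28); s=st()
    if h: print("stop at",d); break
E
```

```text
t54.1 pos [0.5481 0.1428 0.2422] F [ 0.7 -0.5  0. ] open0.006 ff0.0
t55.3 pos [0.5457 0.0628 0.24  ] F [-0.3 -0.5  0.6] open0.004 ff0.0
t55.7 pos [0.5456 0.0395 0.2397] F [ 0.9 -0.2  1.1] open0.003 ff0.0
t56.1 pos [0.5451 0.0172 0.2358] F [ 0.1 -0.3 -0.4] open0.005 ff0.0
t56.6 pos [ 0.5446 -0.0042  0.2287] F [ 0.7  0.6 -0.5] open0.002 ff0.0
t57.0 pos [ 0.5442 -0.0244  0.2186] F [ 0.  -0.   0.1] open0.003 ff0.0
t57.5 pos [ 0.5438 -0.0431  0.206 ] F [ 0.2 -0.2 -0.3] open0.006 ff0.0
t57.9 pos [ 0.5434 -0.0599  0.1908] F [-0.7 -0.7  0.1] open0.008 ff0.0
t58.3 pos [ 0.5431 -0.0744  0.1734] F [-0.3 -0.7  1. ] open0.004 ff0.0
t58.8 pos [ 0.5428 -0.0863  0.1542] F [ 0.2 -0.8 -0.4] open0.005 ff0.0
t59.2 pos [ 0.5428 -0.0954  0.1338] F [ 0.2 -0.5 -0.5] open0.012 ff0.0
t59.6 pos [ 0.5428 -0.1016  0.1123] F [ 0.3 -0.9  0.5] open0.004 ff0.0
```

```bash
python3 - <<'E'
from h import *
p=[env.grab_frame("top"),env.grab_frame("side")]
cv2.imwrite("pics/t7.png",np.hstack([cv2.resize(p[0]["image"][110:310,230:430],(400,400)),cv2.resize(p[1]["image"][60:300,190:430],(400,400))]))
E
```

```text
(no output)
```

View pics/t7.png

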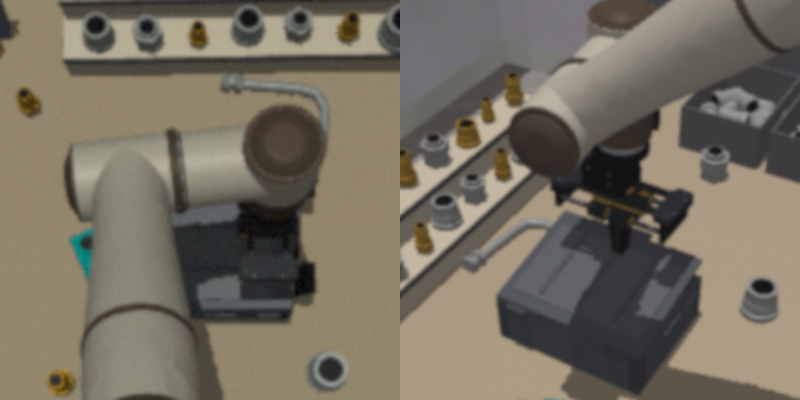

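```bash
python3 - <<'E'
from lid import *
y,z=tip(0)
print(go(y,.095,.05,20)); st()
print(go(y,.079,.02,10)); st()
go(y,.15,.15)
env.goto([.4,-.25,.25],[180,0,-91.1])
p=[env.grab_frame("top"),env.grab_frame("side")]
for t in("clip_a_tip","lid_edge"): print(t,[[(d["xyz"],round(d["score"],2)) for d in env.search_frame(q,t)] for q in p])
cv2.imwrite("pics/t8.png",np.hstack([cv2.resize(p[0]["image"][150:290,270:410],(400,400)),cv2.resize(p[1]["image"][160:300,230:370],(400,400))]))
E
```

```text
False
t60.2 pos [ 0.5425 -0.1051  0.0945] F [-0.4  0.2 -0.1] open0.005 ff0.0
True
t60.8 pos [ 0.5432 -0.1051  0.0849] F [-0.7  0.7  4.1] open0.003 ff2.2
clip_a_tip [[], [([0.4732, -0.162, 0.0761], 0.46)]]
lid_edge [[([0.5657, -0.0121, 0.0858], 0.59), ([0.5646, -0.01, 0.0873], 0.57)], [([0.5361, -0.0363, 0.0826], 0.7)]]
```

View pics/t8.png

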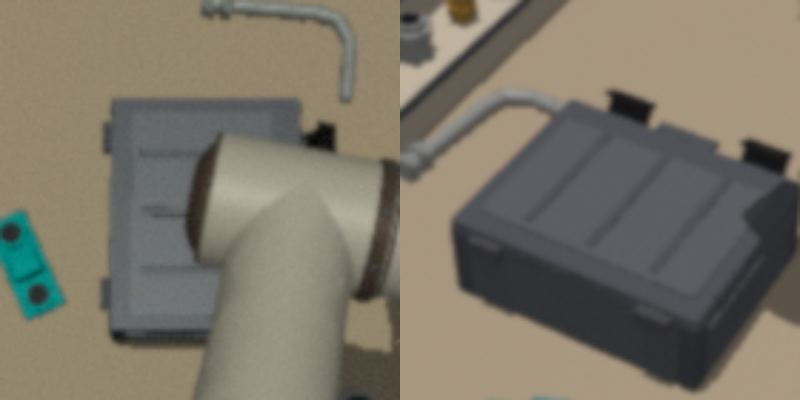

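```bash
cat > clip.py <<'E'
from lid import *
O=[180,0,-91.1]
def clip(x):
    g=lambda y,z,rate,fl=None: env.move_straight([*case(x,y),z],rate=rate,force_limit=fl)
    env.goto([*case(x,-175),.16],O); g(-175,.058,.15); g(-145,.058,.1,14)
    print(x,"hit",g(-112,.068,.05,14)); st()
    print(x,"hit",g(-98,.070,.025,10)); st()
    g(-175,.075,.1); g(-175,.16,.2)
E
python3 - <<'E'
from clip import *
y,z=tip(0)
env.goto([*case(0,y),.15],O); go(y,.09,.1); print(go(y,.078,.02,22)); st(); go(y,.15,.15)
clip(-70); clip(70)
env.goto([.4,.25,.35],O)
p=[env.grab_frame("top"),env.grab_frame("side")]
cv2.imwrite("pics/t9.png",np.hstack([cv2.resize(p[0]["image"][150:290,270:410],(400,400)),cv2.resize(p[1]["image"][160:300,230:370],(400,400))])); st()
E
```

```text
True
t64.7 pos [ 0.5435 -0.105   0.0849] F [-1.8  1.1  5.4] open0.004 ff2.2
-70 hit True
t67.8 pos [ 0.4717 -0.1617  0.0671] F [ 0.9 -4.1 -0.5] open0.006 ff2.1
-70 hit True
t68.1 pos [ 0.4717 -0.1617  0.0671] F [-0.1 -2.9  0.9] open0.005 ff1.2
70 hit True
t71.9 pos [ 0.6116 -0.1638  0.067 ] F [ 0.5 -1.1  1.1] open0.007 ff1.0
70 hit True
t72.2 pos [ 0.6114 -0.1639  0.0668] F [ 0.6 -1.6  0.9] open0.008 ff0.8
t75.7 pos [0.4004 0.2496 0.3495] F [-0.3 -0.3 -0.4] open0.002 ff0.0
```

View pics/t9.png

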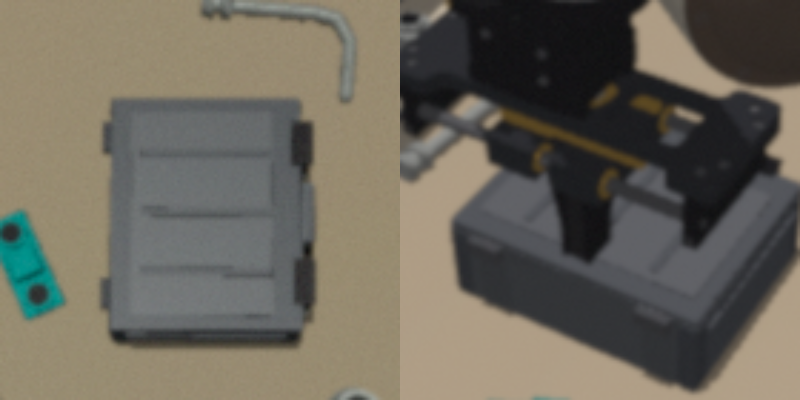

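```bash
python3 - <<'E'
from clip import *
for x in(-70,70):
    g=lambda y,z,rate,fl=None: env.move_straight([*case(x,y),z],rate=rate,force_limit=fl)
    env.goto([*case(x,-165),.16],O); g(-165,.074,.15); g(-120,.074,.1,14)
    print(g(-100,.076,.02,22)); s=st(); d=s["position"][:2]-C; print("case y",1e3*(-np.sin(CY)*d[0]+np.cos(CY)*d[1]))
    g(-165,.076,.1); g(-165,.16,.2)
env.goto([.35,-.35,.35],O); env.gripper_to(1.)
p=[env.grab_frame("top"),env.grab_frame("side")]
a=cv2.resize(p[0]["image"][150:290,270:410],(400,400)); b=cv2.resize(p[1]["image"][160:300,230:370],(400,400))
cv2.imwrite("pics/t10.png",np.hstack([a,b])); st()
E
```

```text
True
t79.3 pos [ 0.4717 -0.1616  0.0745] F [ 0.2 -3.   0.5] open0.007 ff2.0
case y -114.99801032611826
True
t83.1 pos [ 0.6116 -0.1638  0.0743] F [ 0.7 -2.4  1.6] open0.006 ff1.3
case y -114.50158368125099
t87.3 pos [ 0.35 -0.35  0.35] F [-0.  -0.3  0.4] open0.997 ff0.0
```

View pics/t10.png

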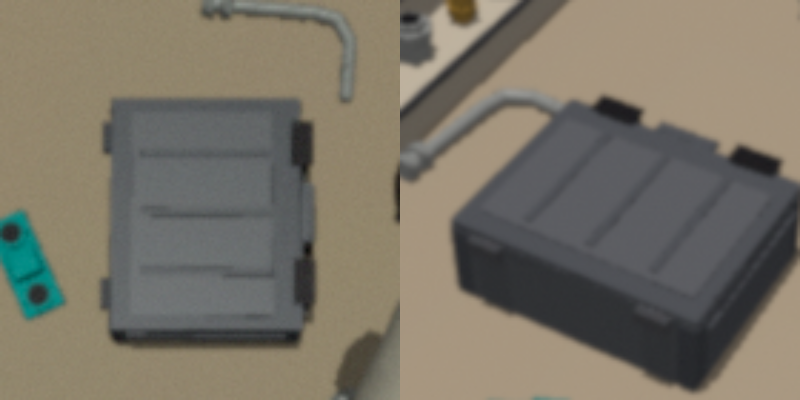

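The lid is flat and both clips stand upright with their lips over its edge. They are at the same depth as before, even under a harder push. Handing in.

```bash
python3 -c "
from h import *
print(env.close_job())"
```

```text
the job is handed in; nothing more can be done
None
```

The job is handed in: both manifolds lie on the case floor with a white cover boss up on each, the lid is shut, and both clips were then swung up over its edge; it finished at about 87 s of the 210 s allowed, and no verdict was returned.

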